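# Pack the measuring microscope's setting kit into its case

## Robot

A 6-joint arm with a two-finger parallel gripper is mounted at the origin on the work surface. World frame = base frame: x ahead of the robot, y to its left, z up, the work surface at z = 0. Lengths are in m, angles in rad, forces in N, time in s.
With the tool pointing down it reaches from about 0.4 to 0.825 m from the base axis. Payload 7 kg.
Tool frame: the origin (TCP) lies on the centre line of the jaws, within the pads' length; the fingertips stand 19 mm ahead of it and the grasp point (between the pads) is the TCP; z points along the fingers, y is the line along which they close (so a half turn about z gives the same grasp; the last joint's range is limited). The gripper opens to 88 mm and grips with 3 to 60 N. Pads are 19 mm wide; open, the fingers measure 130 mm over their backs; the gripper's body (78 mm by 193 mm) begins 47 mm behind the grasp point.
Start: joints at [1.429, 0.359, 0.012, 0, -1.224, -0.288], TCP at [0.281, 0.614, 0.215] pointing down, gripper open.
Joint ranges: [-3.07, 3.07], [-1.43, 2.12], [-1.02, 1.25], [-3.03, 1.67], [-3.05, -0], [-3.03, 3.03]. Speed limits (rad/s): [2.39, 2.39, 3.01, 3.14, 3.14, 3.14].

## Interface

Orientations are given as [roll, pitch, yaw] about the fixed x, y, z axes, in that order (R = Rz(yaw) Ry(pitch) Rx(roll)).
In Python, from station import arm, imaging, models gives the robot as it stands.
- The arm moves only by the tool play_rows, never from a script. Its arguments are lists of equal length, an entry for each row: "travel": the shift along the tool's x, y, z in units of 25 mm (1.0 is 25 mm), a list of three; "twist": the turn about the tool's z in units of 0.15 rad (1.0 is 0.15 rad). A call has 1 to 8 rows; each row shifts and turns the commanded pose from where the row before left it, along the tool's axes as they then stand; what a row does not reach is not made up. A row lasts 1/8 s, in which the tool goes at most 62.5 mm and 10.7 degrees, less where a joint would pass 70% of its speed; a pose out of reach is approached as far as the arm can. A call with a number of a shift or a turn outside -1 to 1 is refused whole. A call with a gripper value outside its range is refused whole. "fingers" is the opening, from 0 (shut) to 1 (fully open), set as the call begins (left out, the last holds). The fingers move at their own pace and stop on an object; "newtons" is the grip in N (left out, the last holds). Time passes only in rows, so rows that do not move let the fingers close. It gives the time, the measured TCP pose, the force, the opening and the grip force at its end, in the units of the state.
- arm.get_state(): the state, without advancing time (a new reading comes with each control period).
- imaging.grab_frame(name): name is "side" or "top" or "wrist"; returns a dict with "pixels" (420x560x3 uint8, red, green, blue), "fx", "fy", "cx", "cy" (pixels), "R" (3x3) and "t" (3): a world point X has camera coordinates R X + t; the wrist camera has in their place "T_tool_cam" (4x4, takes a point from camera to tool coordinates, whose origin is the TCP and whose axes are the flange's). Camera axes: x right, y down, z forward; pixel columns grow to the right and rows downward; lengths in m; the calibration is good to about 2 mm. The wrist camera is an equidistant fisheye: a pixel r from the principal point sees the ray r / f radians off the axis. A picture is of the moment at which its call begins: read the wrist's pose just before it. There is no depth.
- arm.job_done(): hands the job in; it is judged then, once.
Trained networks look in the newest picture that a camera, given by its name, has taken for a name from the list of things; names that differ only in an ending like _2 or _b are one class to them, and where a whole thing is asked for, a point or a joint stands for the part that bears it (a point fixed in the world has none). Each returns a list of dicts, best first, with "confidence" (0 to 1); they miss things now and then, are a little off and sometimes report something else, mostly with a low value. They report only what shows in the picture. A call takes as long as a camera call. They do not tell look-alikes from the thing itself.
- models.boxes_of(name, camera): "extent" ([centre column, centre row, width, height] in pixels, round what is visible of it).
- models.silhouettes(name, camera): "pixels" (420x560 bool, what is visible of it) and "extent" ([centre column, centre row, width, height] in pixels, round what is visible of it).
The state is a dict: "t": time; "q": joint angles; "qd": joint speeds; "joint_efforts": joint torques, N m; "eef_pos": TCP position; "ee_rot": TCP orientation; "force": force on the tool from outside, world axes, zero at the start; "moment": the same for the moment, N m; "width": finger opening in m; "gripper_force": force on a finger pad.
Only numpy, scipy, OpenCV 4.12 (cv2) and the standard library are available. Lean on these libraries where they do the work, as an engineer would, in place of code of your own. Each camera call takes 0.05 s, during which the arm holds its last target. There are 200 camera calls.

## Task

Pack the microscope's setting kit into the open wooden case, each piece set down gently, not dropped, upright on the floor of its own well: the ring with the hole in the large round well, the V-block in the square well, the slim bar in the oblong slot and the objective in the small round well. The solid disc and the plain block without a groove do not belong to the kit: leave them standing where they are.

Things in the scene. Friction and masses are not known exactly. Their poses are not given: they have to be found in the camera images.
- ring_gauge: Sizes in mm. Setting ring: thick plain steel ring, outer diameter 58, straight hole of 30 right through, 30 high, lying flat, about 0.45 kg. Origin: centre of the underside; z up along the hole.
- v_block: Sizes in mm. Steel V-block 44 x 44 x 40 high with one V groove (36 wide at the top, 18 deep) along its x axis in the upper face, other faces plain, about 0.48 kg. Origin: centre of the underside; x along the groove, y across it, z up.
- parallel_bar: Sizes in mm. Slim steel parallel bar, 60 long (x) x 14 thick (y) x 34 high (z), standing on its long edge, about 0.21 kg. Origin: centre of the underside.
- objective: Sizes in mm. Microscope objective standing upright, lens up: steel barrel of diameter 32 from 6 to 38 above its foot with a black band low down, foot of diameter 28, tapering above the barrel to 20 across at its top, 55 high, about 0.17 kg. Origin: centre of the underside; z up.
- solid_disc: Sizes in mm. Look-alike of the setting ring: solid steel disc without a hole, diameter 58, 30 high, about 0.6 kg. Stays where it is. Origin: centre of the underside; z up.
- plain_block: Sizes in mm. Look-alike of the V-block: plain steel block 44 x 44 x 40 high with a flat top and no groove, about 0.58 kg. Stays where it is. Origin: centre of the underside; z up.
- block_round: Sizes in mm. The large round well: fixed light-wood block 91 x 91 x 16 with one round well of diameter 76, 10 deep, floor 6 above the underside. Origin: centre of the underside (4 above the table), below the well; x, y along its sides, z up. One of four blocks set 2 by 2, middles 92 apart, all at one yaw, in any order, in a dark-wood case 200 x 200 (walls 8 thick, 22 high).
- block_square: Sizes in mm. The square well: fixed light-wood block 91 x 91 x 16 with one square well 62 x 62, its sides along x and y, 10 deep, floor 6 above the underside. Origin: centre of the underside (4 above the table), below the well; x, y along its sides, z up. One of four blocks set 2 by 2, middles 92 apart, all at one yaw, in any order, in a dark-wood case 200 x 200 (walls 8 thick, 22 high).
- block_slot: Sizes in mm. The oblong slot: fixed light-wood block 91 x 91 x 16 with one oblong slot 78 long (along x) x 32 wide (along y), 10 deep, floor 6 above the underside. Origin: centre of the underside (4 above the table), below the well; x, y along its sides, z up. One of four blocks set 2 by 2, middles 92 apart, all at one yaw, in any order, in a dark-wood case 200 x 200 (walls 8 thick, 22 high).
- block_small: Sizes in mm. The small round well: fixed light-wood block 91 x 91 x 16 with one round well of diameter 50, 10 deep, floor 6 above the underside. Origin: centre of the underside (4 above the table), below the well; x, y along its sides, z up. One of four blocks set 2 by 2, middles 92 apart, all at one yaw, in any order, in a dark-wood case 200 x 200 (walls 8 thick, 22 high).
There are look-alikes about, which are no part of the job. What is shaped like the v_block but blue or turquoise is not meant.

How it is judged:
By the outcome, as a careful person would: the job done as asked, in the order asked, and still so for the second after the job is handed in, with the robot touching nothing.
It also fails if it takes over 118 s, if anything falls off the work surface, if the arm or the gripper's body presses on something with over 40 N, if the wrist force passes 120 N, or if a joint passes its speed limit or range.

## Working session

There is one attempt and no reset: what is moved stays moved. The work goes in short steps, Python scripts to look and compute and a tool call to move; the robot and the scene stay as the last step left them, time stands still between calls to the robot, and variables do not carry over. Pictures are saved under pics/ and viewed, at most 14 in all, crops included, and the job is handed in when it is done.

Besides the shell and the picture viewer there is one more tool, called after "Emit:" as name([rows], argument=value, ...), one row to a line, values as JSON. play_rows: Moves the arm, as the interface text tells. Shifts and turns lie within -1 to 1; 1 stands for 25 mm of shift or 0.15 rad of turn. Its arguments: {"type":"object","properties":{"travel":{"type":"array","items":{"type":"array","items":{"type":"number"}}},"twist":{"type":"array","items":{"type":"number"}},"fingers":{"type":"number"},"newtons":{"type":"number"}},"required":["travel","twist"]}

```bash
mkdir -p pics
cat > h.py <<'E'
import numpy as np, cv2
from station import arm, imaging, models
from scipy.spatial.transform import Rotation as Ro
def grab(n,save=None):
    f=imaging.grab_frame(n)
    if save: cv2.imwrite('pics/'+save,cv2.cvtColor(f['pixels'],cv2.COLOR_RGB2BGR))
    return f
def px2w(f,u,v,z):
    d=np.array([(u-f['cx'])/f['fx'],(v-f['cy'])/f['fy'],1.0])
    R=np.array(f['R']);t=np.array(f['t']); o=-R.T@t; d=R.T@d
    return o+d*(z-o[2])/d[2]
E
python3 - <<'E'
from h import *
s=arm.get_state(); print(s)
f=grab('top','top0.png'); print(f['R'],f['t'],f['fx'])
for n in ['ring_gauge','v_block','parallel_bar','objective','solid_disc','plain_block','block_round','block_square','block_slot','block_small']:
    for b in models.boxes_of(n,'top')[:4]: print(n,np.round(b['extent'],1),round(b['confidence'],2),np.round(px2w(f,*b['extent'][:2],0.03),3))
g=grab('side','side0.png')
E
```

```text
{'t': 0.0, 'q': array([ 1.42908460e+00,  3.59386841e-01,  1.10667959e-02, -3.61841557e-04,
       -1.22408749e+00, -2.88086537e-01]), 'qd': array([ 2.38579943e-04, -1.83739122e-04, -1.18475797e-03, -4.29062561e-05,
       -1.83432149e-03,  5.66740993e-04]), 'joint_efforts': array([ 2.98290543e-03, -5.82719851e+01,  2.93054008e+01,  6.99717969e+00,
        6.97008902e-03, -1.39109920e-04]), 'eef_pos': array([0.28108322, 0.61313743, 0.21382407]), 'ee_rot': array([ 3.13995120e+00, -1.31682493e-04, -4.29921385e-01]), 'force': array([-0.05100657,  0.72274038, -0.50197796]), 'moment': array([-0.02651601, -0.00189943,  0.06799345]), 'gripper_force': 0.0, 'width': 0.08788088425127759}
[[ 0.02752859 -0.99951582  0.01450158]
 [-0.98201148 -0.0297518  -0.18646257]
 [ 0.18680374 -0.00910767 -0.98235503]] [-0.04762992  0.46000135  1.09546117] 493.6181344157376
ring_gauge [305.4 133.8  24.5  25.7] 0.79 [ 0.633 -0.074  0.03 ]
v_block [346.2 211.2  28.   27.3] 0.95 [ 0.447 -0.173  0.03 ]
v_block [386.  138.7  30.   30. ] 0.95 [ 0.627 -0.268  0.03 ]
v_block [381.9 285.1  20.9  22.9] 0.58 [ 0.28  -0.255  0.03 ]
v_block [347.6 158.8  13.6  14.9] 0.22 [ 0.574 -0.176  0.03 ]
parallel_bar [415.4 177.6  16.5  29.5] 0.81 [ 0.533 -0.337  0.03 ]
objective [351.1 160.7  12.6  15.6] 0.51 [ 0.57  -0.185  0.03 ]
solid_disc [299.5 194.2  27.2  26.2] 0.93 [ 0.485 -0.064  0.03 ]
plain_block [409.8 229.5  28.   25.8] 0.95 [ 0.409 -0.321  0.03 ]
block_round [177.4 178.9  38.6  40.5] 0.7 [0.512 0.224 0.03 ]
block_square [208.7 134.8  40.2  41.4] 0.75 [0.623 0.157 0.03 ]
block_slot [171.9 142.1  42.9  42.1] 0.82 [0.602 0.243 0.03 ]
block_small [213.4 172.9  43.1  43.1] 0.95 [0.53 0.14 0.03]
```

View pics/top0.png

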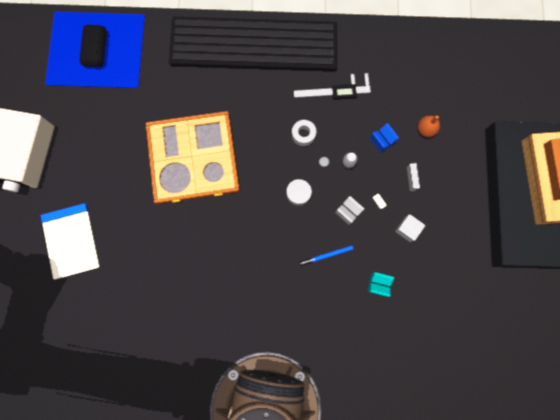

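View pics/side0.png

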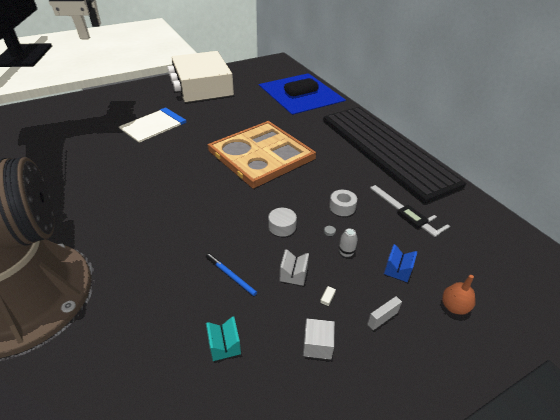

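The top view shows: ring (304,132), solid disc (299,192), steel V-block (350,210), blue V (386,137), turquoise V (381,285), plain block (411,228), bar (414,177) and objective (350,160). The case wells are slot (171,141), square (208,135), large round (175,178) and small round (213,172). I'll take the ring with the visible hole and the grey grooved block, and confirm both in an enlarged crop.

Run:
```python
from h import *
im=cv2.imread('pics/top0.png')
cv2.imwrite('pics/crop0.png',cv2.resize(im[100:250,280:440],None,fx=4,fy=4,interpolation=cv2.INTER_CUBIC))
f=grab('top')
def rep(n,z):
    for b in models.silhouettes(n,'top')[:3]:
        m=b['pixels'].astype(np.uint8); vs,us=np.nonzero(m)
        P=np.array([px2w(f,u,v,z)[:2] for u,v in zip(us,vs)])
        r=cv2.minAreaRect((P*1000).astype(np.float32))
        print(n,round(b['confidence'],2),np.round(b['extent'][:2]),'cen',np.round(P.mean(0),4),'rect',np.round(r[0],0),np.round(r[1],0),round(r[2],1))
for n,z in [('ring_gauge',.03),('v_block',.04),('parallel_bar',.034),('objective',.035),('block_round',.02),('block_square',.02),('block_slot',.02),('block_small',.02)]: rep(n,z)
```

```text
ring_gauge 0.86 [305. 133.] cen [ 0.6359 -0.068 ] rect [635. -67.] [60. 55.] 1.0
ring_gauge 0.27 [348. 212.] cen [ 0.4495 -0.1794] rect [ 449. -179.] [45. 54.] 49.4
v_block 0.97 [348. 213.] cen [ 0.4482 -0.1787] rect [ 448. -178.] [42. 52.] 46.2
v_block 0.96 [385. 136.] cen [ 0.6265 -0.2601] rect [ 627. -261.] [49. 60.] 36.0
v_block 0.74 [380. 284.] cen [ 0.2808 -0.249 ] rect [ 282. -249.] [48. 47.] 76.3
parallel_bar 0.76 [414. 177.] cen [ 0.5346 -0.3288] rect [ 535. -329.] [66. 23.] 5.7
objective 0.46 [350. 159.] cen [ 0.5693 -0.1788] rect [ 570. -179.] [31. 40.] 64.8
block_round 0.58 [175. 178.] cen [0.5183 0.2349] rect [519. 235.] [90. 89.] 10.0
block_square 0.97 [207. 135.] cen [0.6258 0.1604] rect [626. 160.] [96. 94.] 11.1
block_slot 0.77 [173. 142.] cen [0.6091 0.2508] rect [610. 250.] [90. 91.] 10.5
block_small 0.68 [215. 173.] cen [0.5351 0.1438] rect [535. 143.] [93. 95.] 9.1
```

View pics/crop0.png

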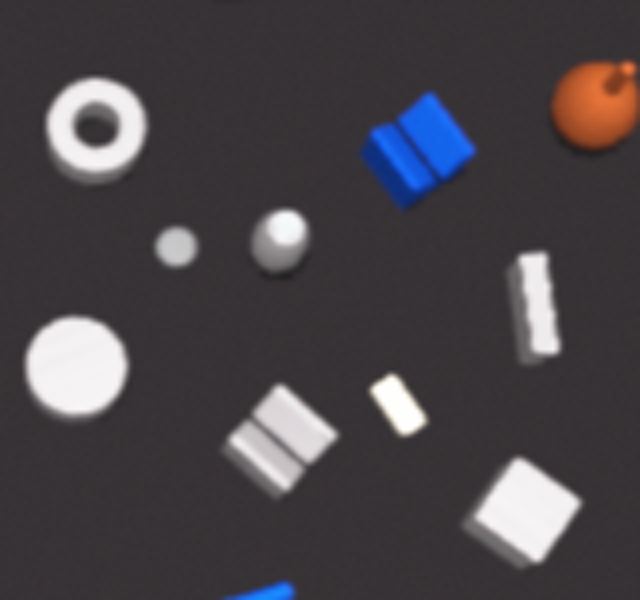

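The crop confirms it. The ring with the hole is at crop (97,130) and the look-alike disc at (77,367). The grey grooved V-block is at (280,440), and the block at (525,510) is flat with no groove. I'll go past the case first for a wrist-camera check.

```bash
cat >> h.py <<'E'
def plan(x,y,z,yaw=None):
    s=arm.get_state(); p=s['eef_pos']; R=Ro.from_euler('xyz',s['ee_rot']).as_matrix()
    d=R.T@(np.array([x,y,z])-p)/.025
    dy=0 if yaw is None else -(((yaw-s['ee_rot'][2]+np.pi/2)%np.pi)-np.pi/2)/.15
    print('t',round(s['t'],2),'pos',np.round(p,4),'rpy',np.round(s['ee_rot'],3),'w',round(s['width'],4),'-> travel',np.round(d,2),'twist',round(dy,2))
def wray(f,s,u,v,z):
    a=np.array([u-f['cx'],v-f['cy']]); r=np.hypot(*a); th=r/f['fx']
    d=np.append(a/max(r,1e-9)*np.sin(th),np.cos(th))
    T=np.array(f['T_tool_cam']); R=Ro.from_euler('xyz',s['ee_rot']).as_matrix()
    o=s['eef_pos']+R@T[:3,3]; d=R@T[:3,:3]@d
    return o+d*(z-o[2])/d[2]
def wlook(names,save=None):
    s=arm.get_state(); f=grab('wrist',save)
    for n,z in names:
        for b in models.silhouettes(n,'wrist')[:3]:
            vs,us=np.nonzero(b['pixels'])
            P=np.array([wray(f,s,u,v,z)[:2] for u,v in zip(us,vs)])
            r=cv2.minAreaRect((P*1000).astype(np.float32))
            print(n,round(b['confidence'],2),'px',np.round(b['extent']),'cen',np.round(P.mean(0),4),'rect',np.round(r[0]),np.round(r[1]),round(r[2],1))
    return s,f
E
python3 - <<'E'
from h import *
plan(.5,.197,.24); plan(.637,-.068,.2)
E
```

```text
t 1.05 pos [0.2813 0.6136 0.2148] rpy [ 3.142  0.    -0.43 ] w 0.088 -> travel [14.9  11.5  -1.01] twist 0
t 1.05 pos [0.2813 0.6136 0.2148] rpy [ 3.142  0.    -0.43 ] w 0.088 -> travel [24.3  18.85  0.59] twist 0
```

Emit:
play_rows([
  [1,0.75,0],
  [1,0.75,0],
  [1,0.75,0],
  [1,0.75,0],
  [1,0.75,0],
  [1,0.75,0],
  [1,0.75,0],
  [1,0.75,0],
], twist=[0,0,0,0,0,0,0,0], fingers=1, newtons=30)

```text
t: 2.05
eef_pos: [0.4013, 0.3921, 0.215]
ee_rot: [-3.141, -0.0, -0.43]
force: [0.4, 0.0, 0.1]
width: 0.0876
gripper_force: 0.0
```

Emit:
play_rows([
  [1,0.75,0],
  [1,0.75,0],
  [1,0.75,0],
  [1,0.75,0],
  [0,0,0],
], twist=[0,0,0,0,0])

```text
t: 2.68
eef_pos: [0.461, 0.2816, 0.215]
ee_rot: [-3.141, -0.0, -0.432]
force: [-0.3, 0.2, 1.2]
width: 0.0876
gripper_force: 0.0
```

Run:
```python
from h import *
wlook([(n,.02) for n in ['block_round','block_square','block_slot','block_small']]+[('ring_gauge',.03)],'w1.png')
plan(.637,-.068,.15)
```

```text
block_round 0.95 px [296. 128. 112. 108.] cen [0.5199 0.2336] rect [520. 233.] [93. 93.] 10.0
block_square 0.78 px [313.  38. 110.  77.] cen [0.618 0.164] rect [626. 160.] [93. 92.] 10.9
block_slot 0.75 px [252.  63. 116. 107.] cen [0.6087 0.2498] rect [610. 250.] [94. 92.] 10.4
block_small 0.84 px [360.  87. 102.  99.] cen [0.5357 0.1444] rect [536. 143.] [91. 93.] 9.8
t 2.98 pos [0.46   0.2844 0.2148] rpy [-3.142  0.    -0.429] w 0.0877 -> travel [12.3   9.87  2.59] twist 0
```

View pics/w1.png

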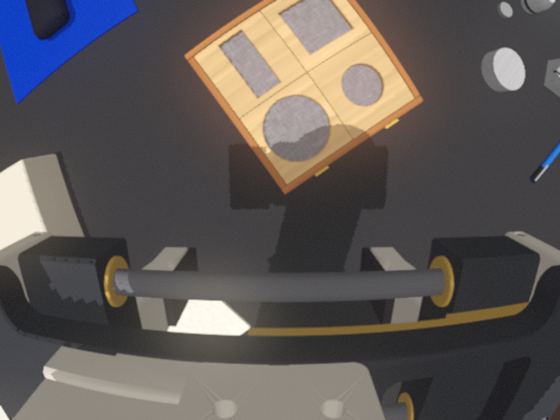

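The wrist view of the case matches the top view to within 2 mm: round well (296,128), slot (250,63), square (316,25), small (362,85). Next is the ring.

Emit:
play_rows([
  [0.9,1,0.2],
  [0.9,1,0.2],
  [0.9,1,0.2],
  [0.9,1,0.2],
  [0.9,1,0.2],
  [0.9,1,0.2],
  [0.9,1,0.2],
  [0.9,1,0.2],
], twist=[0,0,0,0,0,0,0,0])

```text
t: 3.98
eef_pos: [0.5409, 0.0268, 0.1746]
ee_rot: [-3.141, -0.0, -0.429]
force: [-0.4, -0.8, -0.8]
width: 0.0876
gripper_force: 0.0
```

Emit:
play_rows([
  [0.9,1,0.5],
  [0.9,1,0.5],
  [0,0,0],
  [0,0,0],
], twist=[0,0,0,0])

```text
t: 4.47
eef_pos: [0.5607, -0.0366, 0.1497]
ee_rot: [3.141, 0.0, -0.43]
force: [-0.3, 0.6, -1.2]
width: 0.0878
gripper_force: 0.0
```

Run:
```python
from h import *
wlook([('ring_gauge',.03),('v_block',.04),('objective',.035),('parallel_bar',.034),('solid_disc',.03)],'w2.png')
plan(.637,-.068,.06)
```

```text
ring_gauge 0.69 px [276. 111.  60.  61.] cen [ 0.6416 -0.0709] rect [641. -71.] [57. 57.] 65.2
v_block 0.7 px [446. 237.  57.  49.] cen [ 0.475  -0.1715] rect [ 462. -176.] [65. 45.] 49.8
v_block 0.65 px [457.  52.  67.  65.] cen [ 0.6328 -0.2529] rect [ 632. -255.] [55. 63.] 36.3
objective 0.64 px [414. 137.  43.  36.] cen [ 0.5747 -0.1782] rect [ 575. -179.] [45. 31.] 68.0
parallel_bar 0.22 px [333. 248.  62.  54.] cen [ 0.5044 -0.0642] rect [505. -66.] [58. 50.] 64.3
solid_disc 0.62 px [333. 247.  60.  54.] cen [ 0.5027 -0.0641] rect [504. -66.] [59. 50.] 62.9
t 4.78 pos [ 0.5607 -0.0363  0.1502] rpy [-3.141e+00 -1.000e-03 -4.290e-01] w 0.0879 -> travel [ 3.3  -0.11  3.61] twist 0
```

View pics/w2.png

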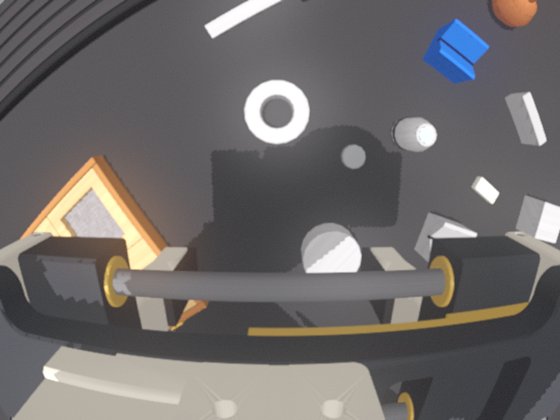

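The ring is clear at (276,111) with its hole visible; the solid disc is at (332,250) and stays untouched. I'll descend on the ring.

Emit:
play_rows([
  [0.86,-0.02,0.4],
  [0.86,-0.02,0.4],
  [0.86,-0.02,0.4],
  [0.86,-0.02,0.4],
  [0,0,0.8],
  [0,0,0.8],
  [0,0,0.8],
  [0,0,0.68],
], twist=[0,0,0,0,0,0,0,0])

```text
t: 5.78
eef_pos: [0.6396, -0.0707, 0.0321]
ee_rot: [3.142, 0.0, -0.429]
force: [-0.3, -0.2, -0.6]
width: 0.0876
gripper_force: 0.0
```

Emit:
play_rows([
  [0,0,0],
  [0,0,0],
  [0,0,0],
  [0,0,0],
  [0,0,0],
  [0,0,0],
], twist=[0,0,0,0,0,0], fingers=0, newtons=35)

```text
t: 6.52
eef_pos: [0.6396, -0.071, 0.0329]
ee_rot: [-3.142, -0.0, -0.43]
force: [-0.4, 0.4, -0.0]
width: 0.0332
gripper_force: 0.0
```

Width 33 mm is below the ring's 58, so the grasp has gone wrong. Looking before moving again.

Run:
```python
from h import *
s,f=wlook([('ring_gauge',.03)],'w3.png'); print(s['width'],s['gripper_force'])
g=grab('side','s3.png'); im=cv2.imread('pics/s3.png')
w=cv2.imread('pics/w3.png')
a=cv2.resize(im[130:280,250:420],(400,353),interpolation=cv2.INTER_CUBIC); b=cv2.resize(w,(400,300))
cv2.imwrite('pics/v3.png',np.hstack([a,np.vstack([b,np.zeros((53,400,3),np.uint8)])]))
```

```text
ring_gauge 0.85 px [278. 233.  98.  82.] cen [ 0.6518 -0.0759] rect [651. -76.] [56. 47.] 65.6
ring_gauge 0.25 px [473. 270.  48.  65.] cen [ 0.5776 -0.185 ] rect [ 573. -187.] [64. 30.] 4.5
0.033240901032539696 0.0
```

View pics/v3.png

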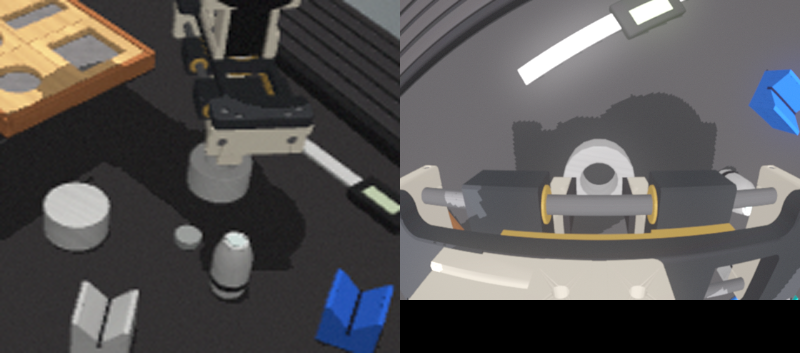

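Run:
```python
from h import *
s=arm.get_state(); print(s['t'],s['width'],s['gripper_force'],s['eef_pos'],s['force'])
f=grab('wrist')
for z in (.03,.0): print(z,wray(f,s,280,249,z))
b=models.silhouettes('ring_gauge','wrist')[0]['pixels']; vs,us=np.nonzero(b); top=vs.argmin(); 
print('far',us[top],vs.min(),wray(f,s,us[top],vs.min(),.03),'left',us.min(),'right',us.max())
for u in(us.min(),us.max()):
  v=vs[us==u].mean(); print(v,wray(f,s,u,v,.03))
g=grab('top'); 
for b in models.silhouettes('ring_gauge','top')[:2]: print(b['extent'],px2w(g,*b['extent'][:2],.03))
w=f['pixels'][150:320,170:390]; cv2.imwrite('pics/w4.png',cv2.cvtColor(cv2.resize(w,None,fx=3,fy=3,interpolation=cv2.INTER_CUBIC),cv2.COLOR_RGB2BGR))
```

```text
6.675 0.02109747398958168 0.0 [ 0.63961558 -0.07101191  0.03276716] [ 0.35501869  0.44192126 -0.26910256]
0.03 [ 0.64306192 -0.07297861  0.03      ]
0.0 [ 0.63272081 -0.06841593  0.        ]
far 272 194 [ 0.67365089 -0.08220041  0.03      ] left 230 right 327
243.5 [ 0.65779584 -0.04850877  0.03      ]
244.0 [ 0.63455629 -0.09845387  0.03      ]
[305.0, 136.1, 21.0, 15.1] [ 0.62720273 -0.07360221  0.03      ]
```

View pics/w4.png

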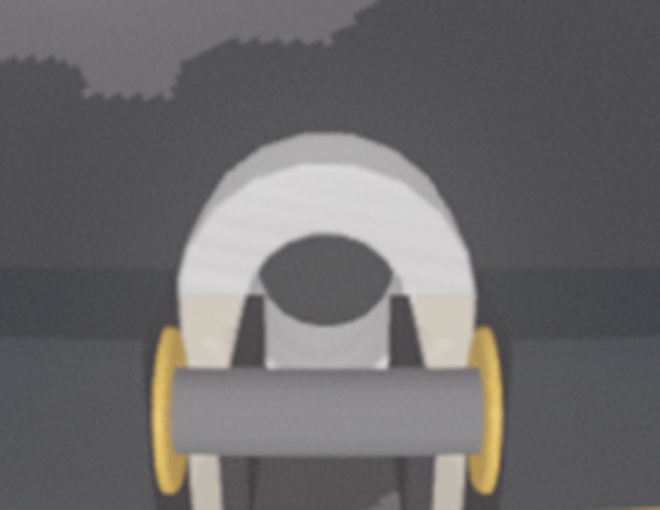

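Run:
```python
from h import *
s=arm.get_state(); f=grab('wrist'); T=np.array(f['T_tool_cam']); print(np.round(T,3),f['fx'],f['cx'],f['cy'],s['width'],s['gripper_force'],s['q'])
def pr(p):
    c=T[:3,:3].T@(np.array(p)-T[:3,3]); th=np.arctan2(np.hypot(*c[:2]),c[2]); return np.round(np.array([f['cx'],f['cy']])+f['fx']*th*c[:2]/np.hypot(*c[:2]))
for y in(.044,.0165):
  for z in(-.02,0,.019): print(y,z,pr([.0095,-y,z]),pr([.0095,y,z]),pr([-.0095,y,z]))
```

```text
[[ 0.    -0.967 -0.255  0.069]
 [ 1.    -0.     0.001 -0.001]
 [-0.001 -0.255  0.967 -0.17 ]
 [ 0.     0.     0.     1.   ]] 325.19226210127806 278.5950620121497 215.7485062210622 0.005201985976486472 0.0 [ 1.92103808e-01  4.69375299e-01 -2.71135079e-01  1.54824801e-05
 -8.30343765e-01  9.48875113e-01]
0.044 -0.02 [193. 254.] [366. 254.] [363. 287.]
0.044 0 [201. 241.] [357. 241.] [355. 272.]
0.044 0.019 [208. 231.] [350. 231.] [348. 259.]
0.0165 -0.02 [246. 255.] [313. 255.] [311. 288.]
0.0165 0 [250. 241.] [309. 241.] [308. 272.]
0.0165 0.019 [252. 231.] [306. 231.] [306. 260.]
```

Run:
```python
import cv2,numpy as np
a=cv2.imread('pics/w2.png')
c=np.hstack([a[225:300,140:235],a[225:300,335:430]])
cv2.imwrite('pics/w5.png',cv2.resize(c,None,fx=4,fy=4,interpolation=cv2.INTER_CUBIC))
```

```text
(no output)
```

View pics/w5.png

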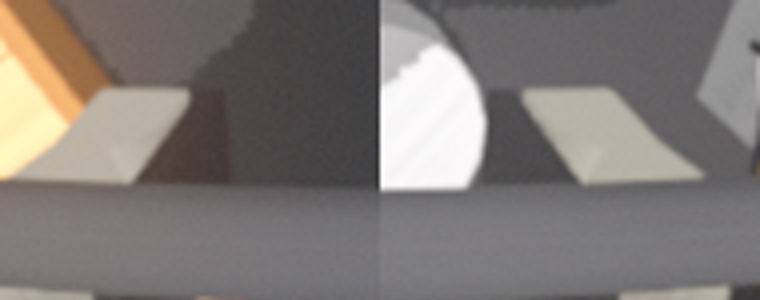

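Emit:
play_rows([
  [0,0,0],
  [0,0,0],
  [0,0,0],
  [0,0,0],
  [0,0,0],
  [0,0,0],
  [0,0,0],
  [0,0,0],
], twist=[0,0,0,0,0,0,0,0], fingers=1)

```text
t: 7.92
eef_pos: [0.6396, -0.071, 0.0328]
ee_rot: [3.142, 0.0, -0.43]
force: [1.0, -1.0, 0.2]
width: 0.0771
gripper_force: 0.0
```

In the crop, the visible fingertips end at row ≈247 with the inner edges ≈163 px apart. That puts them about 9 mm behind the reported TCP, not 19 mm ahead, so the fingers closed over the ring's top without touching it. I'll use that offset (tip z = TCP z + 9 mm) and descend about 28 mm more, checking the force.

Emit:
play_rows([
  [0,0,0],
  [0,0,0],
  [0,0,0.3],
  [0,0,0.3],
  [0,0,0.3],
  [0,0,0.2],
  [0,0,0],
], twist=[0,0,0,0,0,0,0])

```text
t: 8.8
eef_pos: [0.6392, -0.071, 0.0046]
ee_rot: [3.141, 0.001, -0.43]
force: [0.4, -0.2, 0.9]
width: 0.0877
gripper_force: 0.0
```

Emit:
play_rows([
  [0,0,0],
  [0,0,0],
  [0,0,0],
  [0,0,0],
  [0,0,0],
  [0,0,0],
  [0,0,0],
], twist=[0,0,0,0,0,0,0], fingers=0)

```text
t: 9.68
eef_pos: [0.6398, -0.0709, 0.0055]
ee_rot: [-3.141, -0.0, -0.43]
force: [-0.5, 0.3, 2.4]
width: 0.0571
gripper_force: 35.0
```

Gripped at 57 mm with 35 N. Lifting and carrying.

Emit:
play_rows([
  [0,0,-0.8],
  [0,0,-0.8],
  [0,0,-0.8],
  [0,0,-0.8],
  [-0.9,-0.9,0],
  [-0.9,-0.9,0],
  [-0.9,-0.9,0],
  [-0.9,-0.9,0],
], twist=[0,0,0,0,0,0,0,0])

```text
t: 10.68
eef_pos: [0.5938, 0.0489, 0.0841]
ee_rot: [3.14, 0.002, -0.431]
force: [0.1, -0.4, -5.4]
width: 0.057
gripper_force: 35.0
```

Emit:
play_rows([
  [-0.9,-0.9,0],
  [-0.9,-0.9,0],
  [-0.9,-0.9,0],
  [-0.9,-0.9,0],
  [-0.9,-0.8,0],
  [-0.9,-0.8,0],
  [-0.4,-0.2,0],
  [0,0,0],
], twist=[0,0,0,0,0,0,0,0])

```text
t: 11.68
eef_pos: [0.5188, 0.2314, 0.0847]
ee_rot: [3.14, 0.001, -0.429]
force: [0.9, -0.2, -4.7]
width: 0.0574
gripper_force: 35.0
```

Run:
```python
from h import *
plan(.520,.2335,.016)
```

```text
t 11.68 pos [0.5188 0.2314 0.0847] rpy [ 3.14e+00  1.00e-03 -4.29e-01] w 0.0574 -> travel [ 0.01 -0.1   2.75] twist 0
```

Emit:
play_rows([
  [0,-0.1,0.5],
  [0,0,0.5],
  [0,0,0.5],
  [0,0,0.5],
  [0,0,0.3],
  [0,0,0.2],
  [0,0,0.1],
  [0,0,0.08],
], twist=[0,0,0,0,0,0,0,0])

```text
t: 12.68
eef_pos: [0.521, 0.2339, 0.0184]
ee_rot: [-3.141, -0.0, -0.43]
force: [0.2, 0.2, -4.6]
width: 0.0569
gripper_force: 35.0
```

Emit:
play_rows([
  [0,0,0.04],
  [0,0,0.04],
  [0,0,0.04],
  [0,0,0],
], twist=[0,0,0,0])

```text
t: 13.18
eef_pos: [0.5209, 0.2338, 0.0155]
ee_rot: [-3.141, -0.0, -0.43]
force: [-0.7, -0.2, -2.0]
width: 0.0569
gripper_force: 35.0
```

Contact: the load is dropping off. One tiny push down, then release with a small opening and rise.

Emit:
play_rows([
  [0,0,0.02],
  [0,0,0],
  [0,0,0],
  [0,0,0],
  [0,0,-0.3],
  [0,0,-0.8],
  [0,0,-1],
  [0,0,-1],
], twist=[0,0,0,0,0,0,0,0], fingers=0.8)

```text
t: 14.18
eef_pos: [0.5208, 0.2337, 0.0935]
ee_rot: [-3.141, -0.0, -0.43]
force: [0.5, 0.3, 0.4]
width: 0.0703
gripper_force: 0.0
```

Run:
```python
from h import *
plan(.455,-.178,.12);
```

```text
t 14.18 pos [0.5208 0.2337 0.0935] rpy [-3.141 -0.    -0.43 ] w 0.0703 -> travel [ 4.47 16.07 -1.06] twist 0
```

Emit:
play_rows([
  [0.12,1,-0.3],
  [0.12,1,-0.3],
  [0.12,1,-0.3],
  [0.12,1,-0.3],
  [0.12,1,-0.3],
  [0.12,1,-0.3],
  [0.12,1,-0.3],
  [0.12,1,0],
], twist=[0,0,0,0,0,0,0,0], fingers=1)

```text
t: 15.18
eef_pos: [0.4591, 0.0405, 0.1456]
ee_rot: [-3.141, -0.001, -0.43]
force: [0.6, 0.6, -0.7]
width: 0.0877
gripper_force: 0.0
```

Emit:
play_rows([
  [0.12,1,0],
  [0.12,1,0],
  [0.12,1,0],
  [0.12,1,0],
  [0.12,1,0],
  [0.12,1,0],
  [0.12,1,0],
  [0.12,1,0],
], twist=[0,0,0,0,0,0,0,0])

```text
t: 16.18
eef_pos: [0.3969, -0.1512, 0.1451]
ee_rot: [-3.141, -0.0, -0.43]
force: [-0.3, -0.3, 0.5]
width: 0.0874
gripper_force: 0.0
```

Emit:
play_rows([
  [0,0,0],
  [0,0,0],
], twist=[0,0])

```text
t: 16.42
eef_pos: [0.3976, -0.1502, 0.145]
ee_rot: [-3.141, -0.0, -0.431]
force: [-0.1, -0.3, 0.4]
width: 0.0877
gripper_force: 0.0
```

Run:
```python
from h import *
wlook([('v_block',.04),('parallel_bar',.034),('objective',.03),('plain_block',.04)],'w6.png')
plan(.45,-.178,.012,-2.27)
g=grab('top')
for n in('ring_gauge','solid_disc'):
  for b in models.silhouettes(n,'top')[:2]:
    vs,us=np.nonzero(b['pixels']); print(n,b['confidence'],np.mean([px2w(g,u,v,.04) for u,v in zip(us,vs)],0))
```

```text
v_block 0.68 px [287. 142.  63.  65.] cen [ 0.4521 -0.1819] rect [ 452. -182.] [44. 44.] 48.7
v_block 0.63 px [410. 251.  45.  35.] cen [ 0.3083 -0.2523] rect [ 309. -247.] [46. 33.] 63.2
parallel_bar 0.96 px [398.  19.  42.  33.] cen [ 0.5205 -0.3265] rect [ 522. -328.] [36. 30.] 5.3
parallel_bar 0.69 px [288. 143.  61.  66.] cen [ 0.452 -0.182] rect [ 452. -182.] [45. 45.] 49.0
objective 0.84 px [230.  23.  39.  41.] cen [ 0.5717 -0.1817] rect [ 573. -182.] [45. 32.] 0.4
plain_block 0.58 px [437. 119.  56.  57.] cen [ 0.4168 -0.3156] rect [ 417. -317.] [59. 48.] 54.7
t 16.68 pos [ 0.3979 -0.1495  0.1448] rpy [-3.142 -0.    -0.429] w 0.0878 -> travel [2.37 0.17 5.31] twist -8.67
ring_gauge 0.64 [0.52220588 0.24608759 0.04      ]
```

View pics/w6.png

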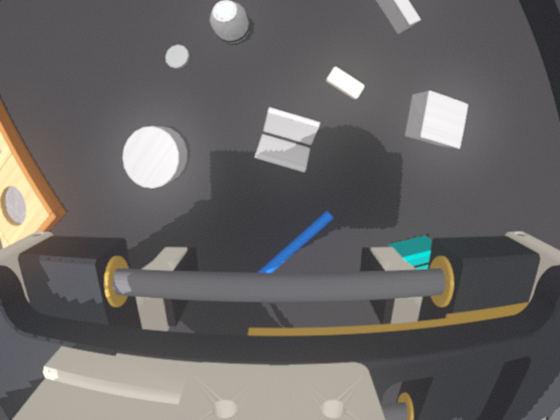

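The V-block (grey, grooved) is at (287,141), with the groove about 49° in world. The turquoise one is at (410,250) and the plain block at (437,119). I'll turn across the groove.

Emit:
play_rows([
  [0,0,0.1],
  [0,0,0.1],
  [0,0,0.1],
  [0,0,0.1],
  [0,0,0.1],
  [0,0,0.1],
  [0,0,0.1],
  [0,0,0.1],
], twist=[0.96,0.96,0.96,0.96,0.96,0.96,0.96,0.96])

```text
t: 17.82
eef_pos: [0.3978, -0.1497, 0.1247]
ee_rot: [3.142, -0.0, -1.586]
force: [0.3, -0.2, 0.7]
width: 0.0877
gripper_force: 0.0
```

Emit:
play_rows([
  [0,0,0.1],
  [0,0,0.1],
  [0,0,0.1],
  [0,0,0.1],
  [0,0,0.1],
  [0,0,0],
], twist=[0.96,0.96,0.96,0.96,0.87,0])

```text
t: 18.58
eef_pos: [0.3976, -0.1498, 0.1121]
ee_rot: [3.141, -0.0, -2.287]
force: [0.0, -0.2, -0.3]
width: 0.0877
gripper_force: 0.0
```

Run:
```python
from h import *
plan(.452,-.182,.008,-2.289)
```

```text
t 18.57 pos [ 0.3976 -0.1498  0.1121] rpy [ 3.141 -0.    -2.287] w 0.0877 -> travel [-0.46 -2.49  4.16] twist 0.01
```

Emit:
play_rows([
  [-0.15,-0.83,0],
  [-0.15,-0.83,0],
  [-0.16,-0.83,0.2],
  [0,0,0.9],
  [0,0,0.9],
  [0,0,0.9],
  [0,0,0.9],
  [0,0,0.4],
], twist=[0,0,0,0,0,0,0,0])

```text
t: 19.58
eef_pos: [0.4517, -0.1821, 0.0062]
ee_rot: [3.14, -0.001, -2.286]
force: [-0.8, 0.5, 0.4]
width: 0.0877
gripper_force: 0.0
```

Emit:
play_rows([
  [0,0,0],
  [0,0,0],
  [0,0,0],
  [0,0,0],
  [0,0,0],
  [0,0,0],
  [0,0,0],
], twist=[0,0,0,0,0,0,0], fingers=0)

```text
t: 20.45
eef_pos: [0.4521, -0.1821, 0.0075]
ee_rot: [3.142, 0.0, -2.288]
force: [-2.1, 2.7, 5.9]
width: 0.0439
gripper_force: 35.0
```

Emit:
play_rows([
  [0,0,-0.8],
  [0,0,-0.8],
  [0,0,-0.8],
  [0,0,-0.8],
  [0,0,-0.3],
  [0,0,-0.1],
  [0,0,0],
  [0,0,0],
], twist=[0,0,0.9,0.9,0.9,0.9,0.89,0])

```text
t: 21.45
eef_pos: [0.4515, -0.1821, 0.0966]
ee_rot: [3.141, -0.001, -2.961]
force: [0.2, -0.6, -5.3]
width: 0.0437
gripper_force: 35.0
```

Run:
```python
from h import *
plan(.626,.160,.018,-2.962)
```

```text
t 21.45 pos [ 0.4515 -0.1821  0.0966] rpy [ 3.141e+00 -1.000e-03 -2.961e+00] w 0.0437 -> travel [-9.33 12.21  3.14] twist 0.01
```

Emit:
play_rows([
  [-0.72,0.94,0],
  [-0.72,0.94,0],
  [-0.72,0.94,0],
  [-0.72,0.94,0],
  [-0.72,0.94,0],
  [-0.72,0.94,0],
  [-0.72,0.94,0],
  [-0.72,0.94,0],
], twist=[0,0,0,0,0,0,0,0])

```text
t: 22.45
eef_pos: [0.5603, 0.0295, 0.0967]
ee_rot: [-3.142, -0.001, -2.959]
force: [-0.4, -0.1, -4.9]
width: 0.0439
gripper_force: 35.0
```

Emit:
play_rows([
  [-0.72,0.94,0],
  [-0.72,0.94,0],
  [-0.72,0.94,0],
  [-0.72,0.94,0],
  [-0.69,0.93,0],
  [0,0,0],
  [0,0,0],
], twist=[0,0,0,0,0,0,0])

```text
t: 23.32
eef_pos: [0.6268, 0.1602, 0.0967]
ee_rot: [-3.141, -0.001, -2.961]
force: [-0.8, -1.0, -4.3]
width: 0.0436
gripper_force: 35.0
```

Run:
```python
from h import *
plan(.626,.160,.018,-2.962)
g=grab('top','t7.png')
wlook([('ring_gauge',.04),('block_round',.02)],'w7.png')
a=cv2.imread('pics/t7.png')[100:215,130:250]; b=cv2.imread('pics/w7.png')
cv2.imwrite('pics/v7.png',np.hstack([cv2.resize(a,(400,383)),cv2.copyMakeBorder(cv2.resize(b,(400,300)),0,83,0,0,0)]))
```

```text
t 23.32 pos [0.6268 0.1602 0.0967] rpy [-3.141e+00 -1.000e-03 -2.961e+00] w 0.0436 -> travel [ 0.03 -0.    3.15] twist 0.01
ring_gauge 0.84 px [400. 106.  79.  77.] cen [0.5238 0.2299] rect [524. 231.] [57. 63.] 39.0
block_round 0.8 px [393. 107. 113. 118.] cen [0.5202 0.2271] rect [520. 233.] [91. 92.] 10.5
block_round 0.39 px [281. 266.  97. 107.] cen [0.6557 0.1651] rect [669. 168.] [99. 79.] 10.0
```

View pics/v7.png

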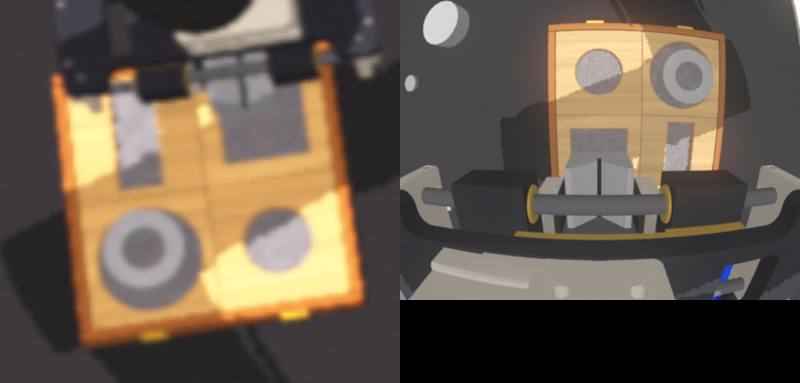

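The ring sits inside the large round well (wrist half-view (688,75)), and the V-block hangs aligned over the square well. Lowering.

Emit:
play_rows([
  [0,0,0.6],
  [0,0,0.6],
  [0,0,0.6],
  [0,0,0.5],
  [0,0,0.4],
  [0,0,0.2],
  [0,0,0.1],
  [0,0,0.05],
], twist=[0,0,0,0,0,0,0,0])

```text
t: 24.52
eef_pos: [0.6274, 0.16, 0.0213]
ee_rot: [3.141, 0.001, -2.962]
force: [0.9, -0.1, -4.2]
width: 0.0439
gripper_force: 35.0
```

Emit:
play_rows([
  [0,0,0.04],
  [0,0,0.04],
  [0,0,0.04],
  [0,0,0],
], twist=[0,0,0,0])

```text
t: 25.02
eef_pos: [0.627, 0.1599, 0.018]
ee_rot: [-3.142, -0.0, -2.962]
force: [-1.0, -0.5, -4.0]
width: 0.0436
gripper_force: 35.0
```

Emit:
play_rows([
  [0,0,0.03],
  [0,0,0.03],
  [0,0,0],
], twist=[0,0,0])

```text
t: 25.4
eef_pos: [0.6272, 0.1599, 0.0176]
ee_rot: [-3.142, 0.001, -2.961]
force: [-3.0, 0.1, 5.5]
width: 0.0441
gripper_force: 35.0
```

Emit:
play_rows([
  [0,0,0],
  [0,0,0],
  [0,0,0],
  [0,0,-0.4],
  [0,0,-0.8],
  [0,0,-1],
  [0,0,-1],
  [0,0,-0.8],
], twist=[0,0,0,0,0,0,0,0], fingers=0.62)

```text
t: 26.4
eef_pos: [0.6275, 0.16, 0.1185]
ee_rot: [3.141, 0.002, -2.962]
force: [-0.1, 0.4, -0.3]
width: 0.0544
gripper_force: 0.0
```

Emit:
play_rows([
  [0.24,-0.98,-0.2],
  [0.24,-0.98,-0.2],
  [0.24,-0.98,-0.2],
  [0.24,-0.98,-0.2],
  [0.24,-0.98,-0.2],
  [0.24,-0.98,0],
  [0.24,-0.98,0],
  [0.24,-0.98,0],
], twist=[0,0,0,0,0,0,0,0])

```text
t: 27.4
eef_pos: [0.6145, -0.0437, 0.1415]
ee_rot: [-3.142, -0.0, -2.962]
force: [0.2, -0.2, 0.5]
width: 0.054
gripper_force: 0.0
```

Emit:
play_rows([
  [0.24,-0.98,0],
  [0.24,-0.98,0],
  [0.24,-0.98,0],
  [0.24,-0.98,0],
  [0.24,-0.98,0],
  [0.24,-0.98,0],
  [0.24,-0.98,0],
  [0.24,-0.98,0],
], twist=[0,0,0,0,0,0,0,0])

```text
t: 28.4
eef_pos: [0.6019, -0.245, 0.1414]
ee_rot: [3.141, -0.0, -2.963]
force: [0.3, -0.7, 0.5]
width: 0.054
gripper_force: 0.0
```

Emit:
play_rows([
  [0.24,-0.98,0],
  [0.24,-0.98,0],
  [0.24,-0.98,0],
  [0,0,0],
  [0,0,0],
], twist=[0,0,0,0,0])

```text
t: 29.02
eef_pos: [0.5975, -0.319, 0.1413]
ee_rot: [3.141, -0.0, -2.963]
force: [-0.8, 0.1, -1.6]
width: 0.0544
gripper_force: 0.0
```

Run:
```python
from h import *
s,f=wlook([('parallel_bar',.034),('objective',.03),('plain_block',.04)],'w8.png')
plan(.535,-.329,.008,-3.0)
```

```text
parallel_bar 0.88 px [273. 142.  24.  71.] cen [ 0.5375 -0.3351] rect [ 538. -335.] [59. 14.] 7.1
objective 0.55 px [425. 209.  46.  43.] cen [ 0.5723 -0.1838] rect [ 573. -183.] [53. 32.] 76.9
plain_block 0.57 px [310.  22.  66.  44.] cen [ 0.4269 -0.3239] rect [ 419. -325.] [49. 54.] 54.8
t 29.23 pos [ 0.5983 -0.318   0.1416] rpy [-3.142  0.    -2.961] w 0.054 -> travel [2.57 0.02 5.35] twist 0.26
```

View pics/w8.png

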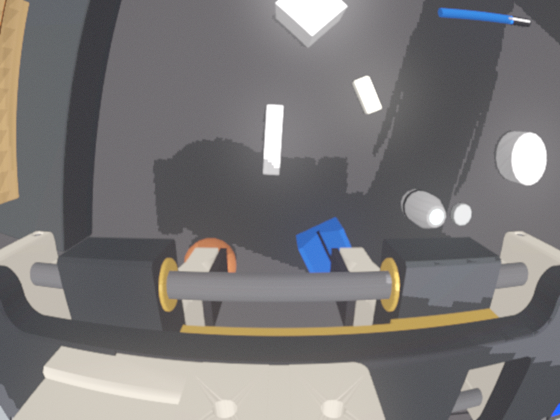

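The bar is at (273,142), measuring 59×14 mm at 7°, and it's clear of its neighbours. Going in.

Emit:
play_rows([
  [0.84,-0.08,0.3],
  [0.84,-0.08,0.3],
  [0.83,-0.07,0.3],
  [0,0,0.9],
  [0,0,0.9],
  [0,0,0.9],
  [0,0,0.9],
  [0,0,0.9],
], twist=[0,0,0,0.37,0,0,0,0])

```text
t: 30.22
eef_pos: [0.5378, -0.3349, 0.0061]
ee_rot: [-3.141, 0.0, -3.016]
force: [0.1, 0.2, -0.3]
width: 0.0542
gripper_force: 0.0
```

Emit:
play_rows([
  [0,0,0],
  [0,0,0],
  [0,0,0],
  [0,0,0],
  [0,0,0],
  [0,0,0],
  [0,0,0],
], twist=[0,0,0,0,0,0,0], fingers=0)

```text
t: 31.1
eef_pos: [0.5378, -0.3355, 0.0071]
ee_rot: [-3.141, 0.001, -3.017]
force: [-1.1, 0.3, 6.4]
width: 0.0136
gripper_force: 35.0
```

Emit:
play_rows([
  [0,0,-0.7],
  [0,0,-0.8],
  [0,0,-0.8],
  [0,0,-0.8],
  [0,0,-0.7],
  [0,0,0],
], twist=[0,0,0,0,-0.37,0])

```text
t: 31.85
eef_pos: [0.5384, -0.3357, 0.1035]
ee_rot: [-3.14, 0.003, -2.962]
force: [0.5, 0.2, -2.0]
width: 0.0136
gripper_force: 34.9
```

Run:
```python
from h import *
plan(.6095,.250,.018,-2.962)
```

```text
t 31.85 pos [ 0.5384 -0.3357  0.1035] rpy [-3.140e+00  3.000e-03 -2.962e+00] w 0.0136 -> travel [-6.97 22.55  3.41] twist -0.0
```

Emit:
play_rows([
  [-0.3,0.98,0],
  [-0.3,0.98,0],
  [-0.3,0.98,0],
  [-0.3,0.98,0],
  [-0.3,0.98,0],
  [-0.3,0.98,0],
  [-0.3,0.98,0],
  [-0.3,0.98,0],
], twist=[0,0,0,0,0,0,0,0])

```text
t: 32.85
eef_pos: [0.5608, -0.1309, 0.1007]
ee_rot: [3.141, -0.001, -2.964]
force: [0.0, 0.0, -1.3]
width: 0.014
gripper_force: 34.9
```

Emit:
play_rows([
  [-0.3,0.98,0],
  [-0.3,0.98,0],
  [-0.3,0.98,0],
  [-0.3,0.98,0],
  [-0.3,0.98,0],
  [-0.3,0.98,0],
  [-0.3,0.98,0],
  [-0.3,0.98,0],
], twist=[0,0,0,0,0,0,0,0])

```text
t: 33.85
eef_pos: [0.5848, 0.0724, 0.1007]
ee_rot: [-3.141, -0.001, -2.963]
force: [-0.1, -1.3, -2.6]
width: 0.0137
gripper_force: 34.9
```

Emit:
play_rows([
  [-0.3,0.98,0],
  [-0.3,0.98,0],
  [-0.3,0.98,0],
  [-0.3,0.98,0],
  [-0.3,0.98,0],
  [-0.3,0.98,0],
  [-0.3,0.98,0],
  [0,0,0],
], twist=[0,0,0,0,0,0,0,0])

```text
t: 34.85
eef_pos: [0.6067, 0.2524, 0.1012]
ee_rot: [3.142, 0.0, -2.96]
force: [-0.7, 0.2, -1.7]
width: 0.014
gripper_force: 34.9
```

Run:
```python
from h import *
plan(.6095,.250,.018,-2.962)
s,f=wlook([('block_slot',.02),('v_block',.05),('block_square',.02)],'w9.png')
```

```text
t 34.85 pos [0.6067 0.2524 0.1012] rpy [ 3.142  0.    -2.96 ] w 0.014 -> travel [-0.09 -0.11  3.33] twist 0.01
block_slot 0.92 px [276. 205. 118.  86.] cen [0.5934 0.2469] rect [599. 248.] [69. 92.] 10.3
v_block 0.81 px [161. 223.  68.  57.] cen [0.6145 0.1644] rect [616. 163.] [40. 60.] 19.4
block_square 0.97 px [164. 210. 105.  94.] cen [0.603  0.1614] rect [618. 158.] [77. 94.] 10.6
```

View pics/w9.png

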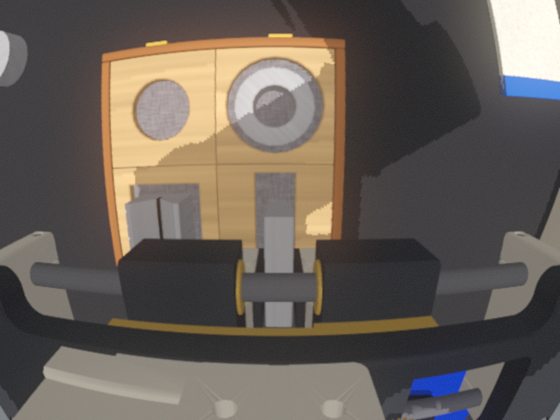

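The bar is aligned over the slot (275,190), the V-block is in its square well and the ring is in its own. Lowering.

Emit:
play_rows([
  [-0.06,-0.05,0.6],
  [0,0,0.6],
  [0,0,0.6],
  [0,0,0.5],
  [0,0,0.4],
  [0,0,0.3],
  [0,0,0.15],
  [0,0,0.05],
], twist=[0,0,0,0,0,0,0,0])

```text
t: 36.05
eef_pos: [0.6082, 0.249, 0.0215]
ee_rot: [3.142, 0.0, -2.962]
force: [-0.5, 0.2, -2.7]
width: 0.0139
gripper_force: 34.9
```

Emit:
play_rows([
  [0,0,0.04],
  [0,0,0.04],
  [0,0,0.04],
  [0,0,0],
], twist=[0,0,0,0])

```text
t: 36.55
eef_pos: [0.6081, 0.2489, 0.0185]
ee_rot: [3.142, -0.0, -2.962]
force: [0.6, -0.5, -1.9]
width: 0.0139
gripper_force: 34.9
```

Emit:
play_rows([
  [0,0,0.03],
  [0,0,0.02],
  [0,0,0],
], twist=[0,0,0])

```text
t: 36.92
eef_pos: [0.6081, 0.2489, 0.0172]
ee_rot: [-3.142, -0.0, -2.962]
force: [-0.3, -0.0, -1.5]
width: 0.0137
gripper_force: 34.9
```

Emit:
play_rows([
  [0,0,0.02],
  [0,0,0.02],
  [0,0,0],
], twist=[0,0,0])

```text
t: 37.3
eef_pos: [0.6082, 0.249, 0.0171]
ee_rot: [3.142, 0.0, -2.961]
force: [-3.1, 0.0, 6.0]
width: 0.0135
gripper_force: 35.0
```

Emit:
play_rows([
  [0,0,0],
  [0,0,0],
  [0,0,0],
  [0,0,-0.4],
  [0,0,-0.8],
  [0,0,-1],
  [0,0,-1],
  [0,0,-1],
], twist=[0,0,0,0,0,0,0,0], fingers=0.3)

```text
t: 38.3
eef_pos: [0.6082, 0.2489, 0.1229]
ee_rot: [3.141, 0.001, -2.962]
force: [-0.4, 0.0, -0.7]
width: 0.0266
gripper_force: 0.0
```

Emit:
play_rows([
  [0.13,-0.98,-0.2],
  [0.13,-0.98,-0.2],
  [0.13,-0.98,-0.2],
  [0.13,-0.98,-0.2],
  [0.13,-0.98,0],
  [0.13,-0.98,0],
  [0.13,-0.98,0],
  [0.13,-0.98,0],
], twist=[0,0,0,0,0,0,0,0], fingers=0.7)

```text
t: 39.3
eef_pos: [0.6174, 0.0497, 0.1409]
ee_rot: [-3.142, -0.001, -2.962]
force: [-0.2, 1.0, -0.3]
width: 0.0615
gripper_force: 0.0
```

Emit:
play_rows([
  [0.13,-0.98,0],
  [0.13,-0.98,0],
  [0.13,-0.98,0],
  [0.13,-0.98,0],
  [0.13,-0.98,0],
  [0.13,-0.98,0],
  [0.13,-0.98,0],
  [0.13,-0.98,0],
], twist=[0,0,0,0,0,0,0,0])

```text
t: 40.3
eef_pos: [0.6266, -0.1478, 0.1408]
ee_rot: [3.141, -0.001, -2.962]
force: [0.7, 1.2, -0.2]
width: 0.0614
gripper_force: 0.0
```

Emit:
play_rows([
  [0.13,-0.98,0],
  [0,0,0],
  [0,0,0],
], twist=[0,0,0])

```text
t: 40.67
eef_pos: [0.6279, -0.1711, 0.1409]
ee_rot: [3.141, -0.001, -2.962]
force: [-0.5, 0.2, -0.8]
width: 0.061
gripper_force: 0.0
```

Run:
```python
from h import *
s,f=wlook([('objective',.025),('objective',.055)],'w10.png')
plan(.572,-.183,.008)
# circle candidates of top disc (bright)
```

```text
objective 0.79 px [279. 148.  39.  35.] cen [ 0.5736 -0.182 ] rect [ 574. -182.] [32. 32.] 10.2
objective 0.79 px [279. 148.  39.  35.] cen [ 0.5723 -0.1821] rect [ 572. -182.] [28. 29.] 10.2
t 40.83 pos [ 0.6282 -0.1703  0.1412] rpy [ 3.141 -0.    -2.961] w 0.0616 -> travel [ 2.3  -0.1   5.33] twist 0
```

View pics/w10.png

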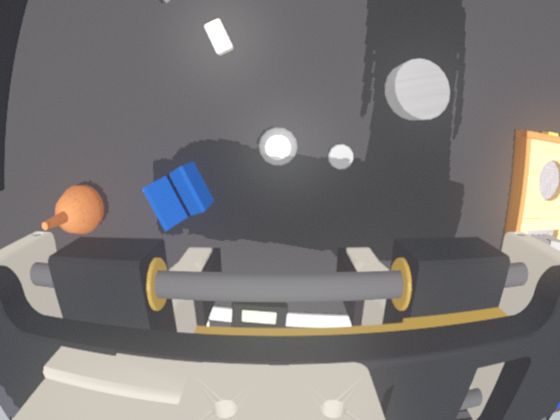

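The objective is at (278,147), alone apart from a flat coin at (341,157). I'll narrow the opening and go in.

Emit:
play_rows([
  [0.75,-0.03,0.2],
  [0.75,-0.02,0.2],
  [0.74,-0.02,0.2],
  [0,0,0.9],
  [0,0,0.9],
  [0,0,0.9],
  [0,0,0.9],
  [0,0,0.9],
], twist=[0,0,0,0,0,0,0,0], fingers=0.52)

```text
t: 41.82
eef_pos: [0.5737, -0.1818, 0.0133]
ee_rot: [-3.141, 0.0, -2.961]
force: [-0.3, 0.0, -0.7]
width: 0.0454
gripper_force: 0.0
```

Emit:
play_rows([
  [0,0,0.22],
  [0,0,0],
  [0,0,0],
], twist=[0,0,0])

```text
t: 42.2
eef_pos: [0.5742, -0.1824, 0.0093]
ee_rot: [-3.141, 0.002, -2.961]
force: [-0.4, 0.5, 0.6]
width: 0.0455
gripper_force: 0.0
```

Emit:
play_rows([
  [0,0,0],
  [0,0,0],
  [0,0,0],
  [0,0,0],
  [0,0,0],
  [0,0,0],
], twist=[0,0,0,0,0,0], fingers=0, newtons=25)

```text
t: 42.95
eef_pos: [0.5738, -0.1824, 0.0088]
ee_rot: [-3.141, 0.001, -2.962]
force: [-0.7, 2.3, 5.3]
width: 0.0311
gripper_force: 25.0
```

Emit:
play_rows([
  [0,0,-0.7],
  [0,0,-0.8],
  [0,0,-0.8],
  [0,0,-0.8],
  [0,0,-0.6],
  [-0.06,0.94,0],
  [-0.06,0.94,0],
  [-0.06,0.94,0],
], twist=[0,0,0,0,0,0,0,0])

```text
t: 43.95
eef_pos: [0.565, -0.1117, 0.1012]
ee_rot: [3.142, -0.0, -2.962]
force: [-0.3, -0.0, -0.5]
width: 0.031
gripper_force: 25.0
```

Emit:
play_rows([
  [-0.06,0.94,0],
  [-0.06,0.94,0],
  [-0.06,0.94,0],
  [-0.06,0.94,0],
  [-0.06,0.94,0],
  [-0.06,0.94,0],
  [-0.06,0.94,0],
  [-0.06,0.94,0],
], twist=[0,0,0,0,0,0,0,0])

```text
t: 44.95
eef_pos: [0.5432, 0.0755, 0.1011]
ee_rot: [-3.142, -0.0, -2.962]
force: [0.1, -0.0, -1.4]
width: 0.031
gripper_force: 25.0
```

Emit:
play_rows([
  [-0.06,0.94,0],
  [-0.06,0.94,0],
  [-0.06,0.88,0],
  [0,0,0],
  [0,0,0],
], twist=[0,0,0,0,0])

```text
t: 45.58
eef_pos: [0.5353, 0.1432, 0.1009]
ee_rot: [-3.141, -0.0, -2.962]
force: [0.9, -0.2, -1.1]
width: 0.0308
gripper_force: 25.0
```

Run:
```python
from h import *
plan(.536,.1435,.019,-2.962)
```

```text
t 45.58 pos [0.5353 0.1432 0.1009] rpy [-3.141 -0.    -2.962] w 0.0308 -> travel [-0.03  0.01  3.27] twist 0.0
```

Emit:
play_rows([
  [-0.03,0,0.6],
  [0,0,0.6],
  [0,0,0.6],
  [0,0,0.5],
  [0,0,0.4],
  [0,0,0.25],
  [0,0,0.1],
  [0,0,0.05],
], twist=[0,0,0,0,0,0,0,0])

```text
t: 46.58
eef_pos: [0.5365, 0.1438, 0.0234]
ee_rot: [3.141, 0.0, -2.962]
force: [-0.5, 0.2, -1.1]
width: 0.0313
gripper_force: 25.0
```

Emit:
play_rows([
  [0,0,0.04],
  [0,0,0.04],
  [0,0,0.04],
  [0,0,0],
], twist=[0,0,0,0])

```text
t: 47.08
eef_pos: [0.5363, 0.1436, 0.0202]
ee_rot: [-3.142, -0.0, -2.962]
force: [0.5, 0.8, -1.7]
width: 0.0305
gripper_force: 25.0
```

Emit:
play_rows([
  [0,0,0.03],
  [0,0,0.03],
  [0,0,0],
], twist=[0,0,0])

```text
t: 47.45
eef_pos: [0.5363, 0.1437, 0.0189]
ee_rot: [3.142, 0.0, -2.962]
force: [0.2, 0.2, 0.9]
width: 0.0314
gripper_force: 25.0
```

Emit:
play_rows([
  [0,0,0.02],
  [0,0,0],
], twist=[0,0])

```text
t: 47.7
eef_pos: [0.5364, 0.1437, 0.0189]
ee_rot: [3.142, 0.0, -2.962]
force: [-2.2, -0.0, 5.7]
width: 0.0311
gripper_force: 25.0
```

Contact. Release, rise, and move clear for a final check.

Emit:
play_rows([
  [0,0,0],
  [0,0,0],
  [0,0,0],
  [0,0,-0.3],
  [0,0,-0.8],
  [0,0,-1],
  [0,0,-1],
  [0,0,-1],
], twist=[0,0,0,0,0,0,0,0], fingers=0.5)

```text
t: 48.7
eef_pos: [0.5363, 0.1436, 0.1221]
ee_rot: [3.141, 0.0, -2.962]
force: [-0.1, 0.0, -0.2]
width: 0.0438
gripper_force: 0.0
```

Emit:
play_rows([
  [0,-0.9,-0.8],
  [0,-0.9,-0.8],
  [0,-0.9,0],
  [0,-0.9,0],
  [0,-0.9,0],
  [0,-0.9,0],
  [0,-0.9,0],
  [0,-0.9,0],
], twist=[0,0,0,0,0,0,0,0])

```text
t: 49.7
eef_pos: [0.5686, -0.0342, 0.1613]
ee_rot: [3.142, 0.0, -2.962]
force: [0.2, -0.5, 0.1]
width: 0.0437
gripper_force: 0.0
```

Run:
```python
from h import *
grab('top','t11.png'); grab('side','s11.png')
a=cv2.imread('pics/t11.png')[95:215,130:430]; b=cv2.imread('pics/s11.png')[100:200,190:330]
cv2.imwrite('pics/v11.png',np.vstack([cv2.resize(a,(700,280),interpolation=3),cv2.resize(b,(434,310),interpolation=3)if 0 else cv2.copyMakeBorder(cv2.resize(b,(434,310)),0,0,0,266,0)]))
```

```text
(no output)
```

View pics/v11.png

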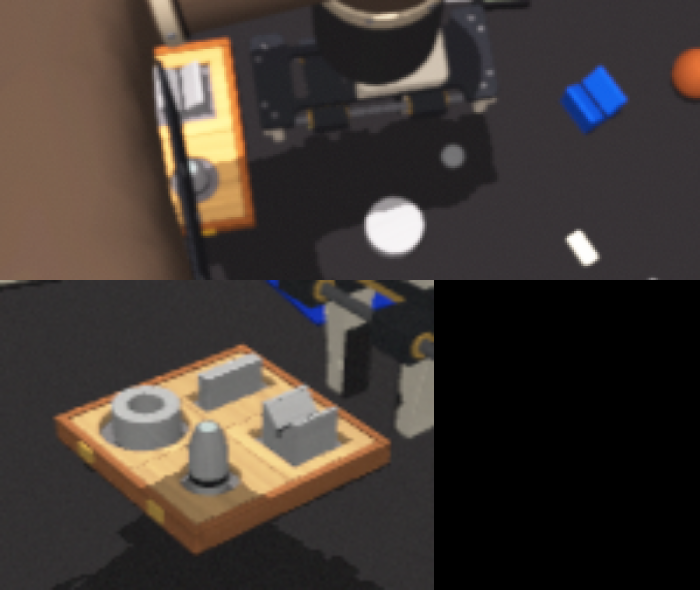

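The side view shows the ring, bar, V-block and objective all upright in their own wells, and the top view shows the disc where it was. Handing in.

```bash
python3 -c "
from station import arm
print(arm.job_done())"
```

```text
the job is handed in; nothing more can be done
None
```

All four kit pieces are upright in their own wells, set down in the order asked; the solid disc and plain block were not touched, and the job was handed in at about 50 s of robot time.

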